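# Set and lock the pressure screw of a table-top printing press

### The arm

A 6-joint arm with a two-finger parallel gripper is mounted at the origin on the work surface. World frame = base frame: x ahead of the robot, y to its left, z up, the work surface at z = 0. Lengths are in mm, angles in rad, forces in N, time in s.
With the tool pointing down it reaches from about 250 to 800 mm from the base axis. Payload 3.9 kg.
Tool frame: the origin (TCP) lies midway between the tips of the shut fingers; the grasp point (between the pads) lies 19 mm behind it; z points along the fingers, y is the line along which they close (so a half turn about z gives the same grasp; the last joint's range is limited). The gripper opens to 85 mm and grips with 20 to 120 N. Pads are 22 mm wide; open, the fingers measure 114 mm over their backs; the gripper's body (76 mm by 85 mm) begins 54 mm behind the grasp point. The pads swing forward as they close: fully open they stand 13 mm farther back than shut.
Start: joints at [-1.154, 0.26, -0.138, 1.173, 0, 1.571], TCP at [212.534, -480.046, 211.104] pointing down, gripper open.
Joint ranges: [-2.78, 2.78], [-0.83, 1.72], [-1.28, 1.37], [-1.9, 2.12], [-1.57, 1.48], [-3.14, 3.14]. Speed limits (rad/s): [2.57, 2.57, 3.14, 3.14, 3.14, 3.14].

### API

Orientations are given as a rotation vector (axis times angle).
In Python, from plant import arm, camera, camera_model, models gives the robot as it stands. The module is installed in compiled form; this text tells all that it offers.
- The arm moves only by the shell command python3 -m crank 'ROWS'. ROWS is JSON, a list of rows, each a list of 3 entries, a list of its own where there are three numbers: the gripper command: -1 is fully open, 1 is shut, values between are in proportion, then the shift along the tool's x, y, z in mm, then the turn about the tool's z in rad. In form: [[gripper, [dx, dy, dz], turn], ...]. A call has 1 to 8 rows; each row is the pose to reach, as a shift and turn from the pose commanded when the call began, along the tool's axes at that moment; what a row does not reach only later rows make up. A row lasts 1/12 s, in which the tool goes at most 41.7 mm and 7.16 degrees, less where a joint would pass 70% of its speed; a pose out of reach is approached as far as the arm can. A call with a gripper value outside its range is refused whole. The fingers move at their own pace and stop on an object; the grip force is fixed at half the most. Time passes only in rows, so rows that repeat a pose let the fingers close. It gives the time, the measured TCP pose, the force, the opening and the grip force at its end, in the units of the state.
- arm.state(): the state, without advancing time (a new reading comes with each control period).
- camera(name): name is "scene" or "side" or "wrist"; returns the picture (400x640x3 uint8, red, green, blue); there is no depth.
- camera_model(name): a dict with "K" (3x3 intrinsics, pixels), "k1" (the pictures are not rectified: a ray, as slopes to the right and down, at radius r is drawn at 1 + k1 r^2 times it, then the intrinsics apply), "R" (3x3) and "t" (3): a world point X has camera coordinates R X + t. Camera axes: x right, y down, z forward; pixel columns grow to the right and rows downward; lengths in mm; the calibration is good to about 2 mm. A picture is of the moment at which its call begins: read the wrist's pose just before it. camera_model takes no time and is no camera call; for the wrist camera it gives the pose at the moment of the call.
- arm.sign_off(): hands the job in; it is judged then, once.
Trained networks look in the newest picture that a camera, given by its name, has taken for a name from the list of things; names that differ only in an ending like _2 or _b are one class to them, and where a whole thing is asked for, a point or a joint stands for the part that bears it (a point fixed in the world has none). Each returns a list of dicts, best first, with "confidence" (0 to 1); they miss things now and then, are a little off and sometimes report something else, mostly with a low value. They report only what shows in the picture. A call takes as long as a camera call.
- models.masks_of(thing, camera): "region" (400x640 bool, what is visible of it) and "position" ([column, row] in pixels, amid what is visible of it).
The state is a dict: "clock": time; "joint_pos": joint angles; "joint_vel": joint speeds; "tau": joint torques, N m; "tcp_pos": TCP position; "eef_rot": TCP orientation; "ft_force": force on the tool from outside, world axes, zero at the start; "moment": the same for the moment, N m; "width": finger opening in mm; "grip_force": force on a finger pad.
Only numpy, scipy, OpenCV 4.12 (cv2) and the standard library are available. Lean on these libraries where they do the work, as an engineer would, in place of code of your own. Each camera call takes 0.05 s, during which the arm holds its last target. There are 200 camera calls.

### The job

One end of the press's roller, the end away from the four-spoke handle, still stands clear of the printing block. On that side, slacken the hexagonal lock nut, turn the square-headed pressure screw clockwise until you feel the roller come to bear on the block and then about a twelfth of a turn more (it must bear lightly, never crush the block), and tighten the lock nut again, firmly but without straining it. Leave the other side's screw and nut, and the things standing round the press, as they are.

Things in the scene. Friction and masses are not known exactly. Their poses are not given: they have to be found in the camera images.
- press: Table-top printing press of dark cast iron, fixed: base plate 260 x 270 x 16 mm, two side frames 38 mm wide at its y = +105 and -105 mm, 172 mm tall, a pressure screw on top of each. Origin: centre of the base plate's underside; x along the bed, z up. A four-spoke handle (220 mm across) stands out on its -y side to y = -205 mm. The screw to be set is on the +y side.
- bed: Aluminium bed 340 x 168 x 10 mm through the press, with a wooden printing block (144 x 150 mm) pinned on it under the roller. Origin: bed centre. The block's thickness is not known to better than 4 mm. Block and press give a little under load: about 50 N more between roller and block for each radian of screw after first touch (light: 15 to 55 N; over 100 N crushes).
- roller: Black printing roller, 50 mm in diameter, 172 mm long, along the press's y over the block, a brass bearing at each end. Origin: centre of the bearing at the +y end, under the screw to be set. Springs lift this end against the foot of the screw; at the start it is 0.5 to 5.5 mm clear of the block.
- screw_boss: Round steel bush, 30 mm in diameter, standing 22 mm above the top of the +y side frame; the lock nut bears on it. Origin: centre of its top. While the nut is tight on it the pressure screw is jammed (2 Nm). When the nut meets it again, its turning moment rises by about 4 Nm per radian: tight is 0.8 Nm or more (1 to 2 Nm is good), over 3.5 Nm strains it.
- lock_nut: Hexagonal steel lock nut, 36 mm across flats, 14 mm high, on the +y pressure screw under its square head. Origin: its centre when tight; z up; one pair of flats faces its own x, the others lie at 60 degrees. Tight at the start (up to about 1 Nm breaks it loose); clockwise from above tightens. Turned back it is slack within 0.6 rad, then runs freely, rising 1.9 mm per radian.
- adj_screw: Pressure screw of the +y side, square head 22 x 22 x 22 mm, 13 mm clear above the nut at first. Origin: head centre; z up; flats face its x and y. Clockwise lowers it 1.9 mm per radian. Nut slack, it turns at 0.2 Nm until the roller touches (0.3 to 2.9 rad), then the moment rises 1 Nm or more per radian, mostly friction (may read reversed as the wrist settles back at a stop). It stays where left.
- far_nut (a joint): The like lock nut of the handle-side screw (press y = -105 mm), already tight: its angle, 0 at the start. To be left alone.
- far_screw (a joint): The like square-headed screw of the handle side, already set: its angle, 0 at the start. To be left alone.
- ink_jar: Amber glass ink jar with a black lid, 62 mm across, 72 mm high, standing loose beside the press. Origin: centre of its base.
- brayer: Hand ink roller (black, 34 x 90 mm) with a wooden handle, 190 mm long in all, lying loose near the press. Origin: under the front end of the handle.

How it is judged:
By the outcome, as a careful person would: the job done as asked, in the order asked, and still so for the second after the job is handed in, with the robot touching nothing.
It also fails if it takes over 67 s, if anything falls off the work surface, if the arm or the gripper's body presses on something with over 40 N, if the wrist force passes 120 N, or if a joint passes its speed limit or range.

## Working session

There is one attempt and no reset: what is moved stays moved. The work goes in short steps, Python scripts to look and compute and a shell command to move; the robot and the scene stay as the last step left them, time stands still between calls to the robot, and variables do not carry over. Pictures are saved under pics/ and viewed, at most 10 in all, crops included, and the job is handed in when it is done.

```bash
mkdir -p pics; cat > h.py <<'E'
import numpy as np, cv2
from plant import arm, camera, camera_model, models
def ray(name,px,m=None):
    m=m or camera_model(name); K=np.array(m["K"]);R=np.array(m["R"]);t=np.array(m["t"])
    d=np.array([(px[0]-K[0,2])/K[0,0],(px[1]-K[1,2])/K[1,1]]);u=d.copy()
    for _ in range(20): u=d/(1+m["k1"]*(u@u))
    v=R.T@np.array([u[0],u[1],1]); return -R.T@t, v/np.linalg.norm(v)
def tri(obs):
    A=np.zeros((3,3));b=np.zeros(3)
    for c,v in obs:
        P=np.eye(3)-np.outer(v,v);A+=P;b+=P@c
    X=np.linalg.solve(A,b);return X,[np.linalg.norm((np.eye(3)-np.outer(v,v))@(X-c)) for c,v in obs]
def atz(o,z): c,v=o; return c+v*(z-c[2])/v[2]
def proj(name,X,m=None):
    m=m or camera_model(name);K=np.array(m["K"]);p=np.array(m["R"])@X+np.array(m["t"]);u=p[:2]/p[2]
    u=u*(1+m["k1"]*(u@u));return K[:2,:2]@u+K[:2,2]
def save(name,im): cv2.imwrite("pics/"+name,cv2.cvtColor(im,cv2.COLOR_RGB2BGR))
E
python3 - <<'E'
from h import *
for c in ["scene","side"]:
    im=camera(c); save(c+"0.png",im)
    for n in ["adj_screw","lock_nut","screw_boss","far_nut","far_screw"]+(["ink_jar","brayer","press"] if c=="scene" else []):
        for r in models.masks_of(n,c)[:3]: print(c,n,round(r["confidence"],2),np.round(r["position"]),r["region"].sum())
s=arm.state();print(s)
E
```

```text
scene adj_screw 0.52 [303. 183.] 291
scene lock_nut 0.55 [306. 200.] 218
scene screw_boss 0.59 [303. 205.] 99
scene screw_boss 0.37 [214. 136.] 204
scene far_nut 0.73 [217. 148.] 205
scene far_screw 0.49 [212. 138.] 203
scene ink_jar 0.68 [304. 200.] 181
scene ink_jar 0.63 [375. 230.] 868
scene brayer 0.73 [374. 232.] 903
scene brayer 0.67 [352. 290.] 1594
scene press 0.88 [264. 211.] 17815
side adj_screw 0.54 [316. 167.] 180
side adj_screw 0.22 [282. 280.] 1216
side lock_nut 0.67 [315. 178.] 111
side far_nut 0.65 [337. 124.] 150
side far_screw 0.69 [329. 194.] 11530
{'clock': 0.75, 'joint_pos': array([-1.15400453e+00,  2.59979327e-01, -1.38076928e-01,  1.17268767e+00,
       -1.30424851e-05,  1.57079301e+00]), 'joint_vel': array([-7.92262375e-04, -3.68305391e-04,  1.26174511e-03, -2.54668059e-04,
       -3.28192988e-05,  9.58705722e-05]), 'tau': array([-6.14058390e-04, -4.05513918e+01,  2.54211080e+01,  6.66660453e-04,
       -6.06607023e-05,  2.15415419e-07]), 'tcp_pos': array([ 212.5349008 , -480.06628212,  211.12391473]), 'eef_rot': array([ 3.07356743e+00,  6.49960460e-01, -3.01500225e-06]), 'ft_force': array([ 0.58573556,  0.98219726, -0.24456479]), 'moment': array([ 0.01781396, -0.0049694 ,  0.03483345]), 'grip_force': 0.0, 'width': 85.38254215035145}
```

View pics/scene0.png

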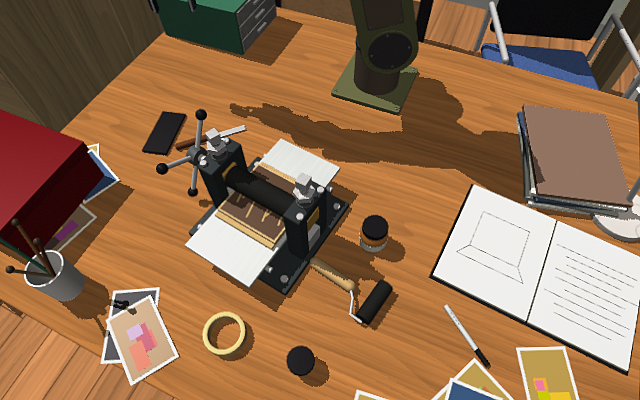

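View pics/side0.png

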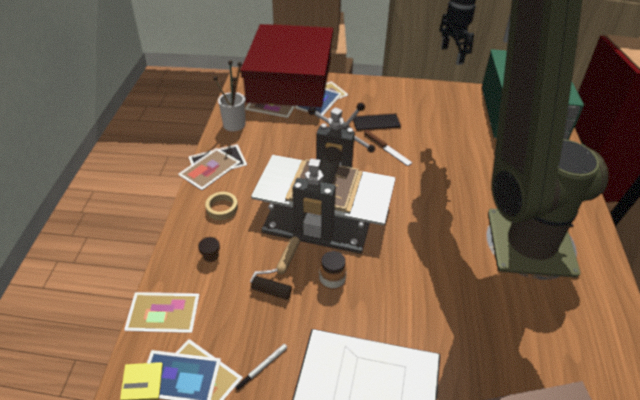

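The press stands in the middle of both pictures. The target screw head is at scene (303,183) / side (316,167), with its nut just below. The far screw on the handle side is at scene (212,138) / side (336,118). The jar is at scene (375,232) and the brayer at about (352,290).

```bash
python3 - <<'E'
from h import *
for n,a,b in [("screw",(303,183),(316,167)),("nut",(306,198),(315,178)),("farnut",(217,148),(337,124)),("jar",(375,232),(333,269))]:
    X,e=tri([ray("scene",a),ray("side",b)]);print(n,np.round(X,1),np.round(e,1))
for z in (172,188): print(atz(ray("scene",(303,183)),z+47))
m=camera_model("wrist");s=arm.state()
from scipy.spatial.transform import Rotation as Ro
R=Ro.from_rotvec(s["eef_rot"]).as_matrix()
print("tool R",R.round(3));print("cam in tool",R.T@(-np.array(m["R"]).T@m["t"]-s["tcp_pos"]), (R.T@np.array(m["R"]).T).round(3));print(m["K"],m["k1"])
E
```

```text
screw [555.4  35.  227. ] [1.3 1.3]
nut [559.6  40.1 194.3] [5.2 5.2]
farnut [ 523.7 -171.1  194.5] [2.1 2.1]
jar [499.3 170.3  43.6] [0.6 0.6]
[551.60578962  33.21547841 219.        ]
[561.58559483  38.64931999 235.        ]
tool R [[ 0.914  0.405  0.   ]
 [ 0.405 -0.914 -0.   ]
 [-0.     0.    -1.   ]]
cam in tool [  80.70321065   -0.39705192 -161.9327026 ] [[ 0.001 -0.949 -0.314]
 [ 1.     0.001  0.001]
 [-0.001 -0.314  0.949]]
[[326.21773946   0.         318.99631981]
 [  0.         326.21773946 197.3771162 ]
 [  0.           0.           1.        ]] 0.022160518953506986
```

```bash
python3 -m crank '[[-1,[0,0,-40],0],[-1,[0,0,-80],0],[-1,[0,0,-120],0],[-1,[30,-20,-130],0],[-1,[65,-41,-130],0],[-1,[98,-62,-130],0],[-1,[131,-83,-130],0],[-1,[164,-104,-130],0]]'
python3 -m crank '[[-1,[33,-21,0],0],[-1,[66,-42,0],0],[-1,[99,-63,0],0],[-1,[132,-84,0],0],[-1,[165,-105,0],0],[-1,[198,-126,0],0],[-1,[231,-147,0],0],[-1,[264,-168,0],0]]'
```

```text
clock: 1.42
tcp_pos: [321.0, -317.2, 341.4]
eef_rot: [3.073, 0.648, 0.001]
ft_force: [0.8, -0.2, 0.3]
width: 85.4
grip_force: 0.0
clock: 2.08
tcp_pos: [494.5, -56.2, 341.3]
eef_rot: [3.073, 0.65, 0.001]
ft_force: [1.3, -1.2, 0.2]
width: 85.5
grip_force: 0.0
```

```bash
python3 -m crank '[[-1,[31,-20,3],0],[-1,[62,-40,6],0],[-1,[94,-60,10],0],[-1,[94,-60,10],0],[-1,[94,-60,10],0]]'
python3 - <<'E'
from h import *
s=arm.state();m=camera_model("wrist");im=camera("wrist")
import pickle;pickle.dump((s,m,im),open("w1.pkl","wb"))
print(s["tcp_pos"],s["joint_pos"])
for n in ["adj_screw","lock_nut","screw_boss"]:
    for r in models.masks_of(n,"wrist")[:2]:
        ys,xs=np.nonzero(r["region"]);print(n,r["confidence"],r["position"],r["region"].sum(),xs.min(),xs.max(),ys.min(),ys.max())
p=proj("wrist",np.array([555,35,232.]),m);print(p)
u,v=map(int,p);c=im[max(0,v-75):v+75,max(0,u-100):u+100];print(max(0,u-100),max(0,v-75))
save("w1.png",cv2.resize(c,None,fx=4,fy=4,interpolation=cv2.INTER_CUBIC))
E
```

```text
clock: 2.5
tcp_pos: [555.9, 36.4, 329.9]
eef_rot: [-3.073, -0.655, 0.003]
ft_force: [-1.3, -0.2, -0.2]
width: 85.0
grip_force: 0.0
[555.9280924   36.44884236 329.93601183] [ 6.56124799e-02  3.01880168e-01  2.27316603e-01  1.49807580e+00
 -2.32650064e-04  2.78708708e+00]
adj_screw 0.78 [322.0, 192.0] 921 304 339 171 209
lock_nut 0.72 [320.2, 171.4] 743 299 344 159 190
screw_boss 0.54 [318.9, 170.4] 759 299 344 159 189
[320.23676523 192.85881833]
220 117
```

View pics/w1.png

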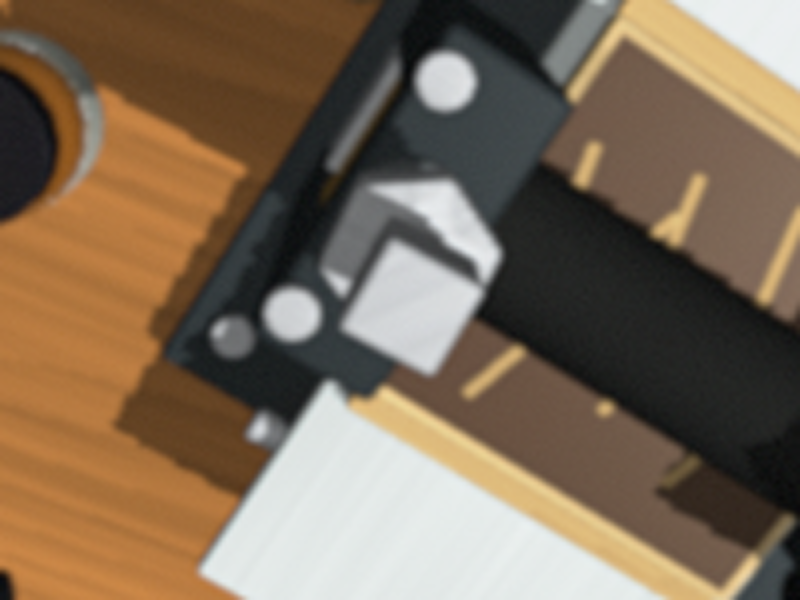

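The square head top has crop corners (400,238), (482,292), (432,375), (342,325). Nut top corners show at about (368,188), (450,180), (502,250) and lower left (322,265). Both are clear.

```bash
python3 - <<'E'
from h import *
import pickle
s,m,im=pickle.load(open("w1.pkl","rb"))
f=lambda p,z: atz(ray("wrist",(p[0]/4+220-.375,p[1]/4+117-.375),m),z)[:2]
for z in (243,259):
    H=np.array([f(p,z) for p in [(400,238),(482,292),(432,375),(342,325)]])
    e=np.diff(np.vstack([H,H[:1]]),axis=0)
    print(z,"head c",H.mean(0).round(1),"sides",np.linalg.norm(e,axis=1).round(1),"ang",np.degrees(np.arctan2(e[:,1],e[:,0])).round(1)%90)
for z in (208,224):
    N=np.array([f(p,z) for p in [(322,265),(368,188),(450,180),(502,250)]])
    e=np.diff(N,axis=0);print(z,N.round(1),np.linalg.norm(e,axis=1).round(1),"ang",np.degrees(np.arctan2(e[:,1],e[:,0])).round(1)%60)
    print("r from head c",np.linalg.norm(N-H.mean(0),axis=1))
c,v=ray("wrist",(220+412/4,117+307/4),m);X,e=tri([(c,v),ray("scene",(303,180)),ray("side",(316,164))]);print(X,e)
print("tool y ang",np.degrees(np.arctan2(-.914,.405)))
E
```

```text
243 head c [558.5  34.1] sides [19.8 20.2 21.1 21.5] ang [80.  85.1 83.6 81.3]
259 head c [563.1  36.4] sides [18.5 18.9 19.8 20.1] ang [80.  85.1 83.6 81.3]
208 [[549.3  52.2]
 [569.8  49.9]
 [578.8  34.1]
 [569.1  16.7]] [20.6 18.2 19.9] ang [53.4 59.8  0.8]
r from head c [21.0119904  15.06302227 15.89928187 20.60818549]
224 [[553.8  53.2]
 [573.1  51. ]
 [581.7  36.1]
 [572.5  19.7]] [19.4 17.2 18.8] ang [53.4 59.8  0.8]
r from head c [19.21803763 17.74904687 18.60489945 19.18962943]
[555.43917356  34.08998756 235.16053078] [np.float64(1.2739322773455353), np.float64(1.8160905113545986), np.float64(1.156802412129762)]
tool y ang -66.10152212763873
```

```bash
python3 -m crank '[[-1,[0,0,0],-0.12],[-1,[0,0,5],-0.24],[-1,[0,0,10],-0.36],[-1,[0,0,15],-0.48],[-1,[0,0,20],-0.6],[-1,[0,0,25],-0.72],[-1,[0,0,30],-0.84],[-1,[0,0,35],-0.96]]'
python3 -m crank '[[-1,[0,0,0],-0.12],[-1,[0,0,0],-0.24],[-1,[0,0,5],-0.36],[-1,[0,0,10],-0.48],[-1,[0,0,15],-0.6],[-1,[0,0,20],-0.72],[-1,[0,0,25],-0.84],[-1,[0,0,25],-0.96]]'
python3 -m crank '[[-1,[0,0,0],-0.12],[-1,[0,0,0],-0.24],[-1,[0,0,0],-0.36],[-1,[0,0,0],-0.48],[-1,[0,0,0],-0.6],[-1,[0,0,0],-0.72],[-1,[0,0,0],-0.78],[-1,[0,0,0],-0.78]]'
cat > st.py <<'E'
from h import *
from scipy.spatial.transform import Rotation as Ro
import sys
s=arm.state();R=Ro.from_rotvec(s["eef_rot"]).as_matrix()
print("t",round(s["clock"],2),"tcp",s["tcp_pos"].round(1),"yang",round(np.degrees(np.arctan2(R[1,1],R[0,1])),1),"tilt",R[:2,2].round(3),"j6",round(s["joint_pos"][5],3),"F",s["ft_force"].round(1),"M",s["moment"].round(2),"w",round(s["width"],1),"g",round(s["grip_force"],0))
if len(sys.argv)>2:
    d=np.array([float(sys.argv[1]),float(sys.argv[2])])-s["tcp_pos"][:2]; print("tool dx dy",(R[:2,:2].T@d).round(1))
E
python3 st.py 558.7 34.3
python3 - <<'E'
from h import *
s=arm.state();m=camera_model("wrist");im=camera("wrist")
import pickle;pickle.dump((s,m,im),open("w2.pkl","wb"))
u,v=map(int,proj("wrist",np.array([558.5,34,232.]),m));v=min(max(v,75),325);print(u-100,v-75)
save("w2.png",cv2.resize(im[v-75:v+75,u-100:u+100],None,fx=4,fy=4,interpolation=cv2.INTER_CUBIC))
E
```

```text
clock: 3.37
tcp_pos: [554.9, 33.4, 296.6]
eef_rot: [2.422, 2.0, 0.001]
ft_force: [0.3, -0.6, -0.3]
width: 84.9
grip_force: 0.0
clock: 4.03
tcp_pos: [554.4, 33.3, 270.8]
eef_rot: [-1.225, -2.892, 0.001]
ft_force: [-0.6, 0.1, -0.0]
width: 85.5
grip_force: 0.0
clock: 4.7
tcp_pos: [555.0, 33.5, 271.9]
eef_rot: [0.041, 3.14, -0.0]
ft_force: [-0.3, 0.2, 0.5]
width: 85.5
grip_force: 0.0
t 4.7 tcp [555.   33.5 271.9] yang 88.5 tilt [ 0.001 -0.   ] j6 0.086 F [-0.3  0.2  0.5] M [ 0.04 -0.   -0.04] w 85.5 g 0.0
tool dx dy [-3.7  0.9]
219 147
```

View pics/w2.png

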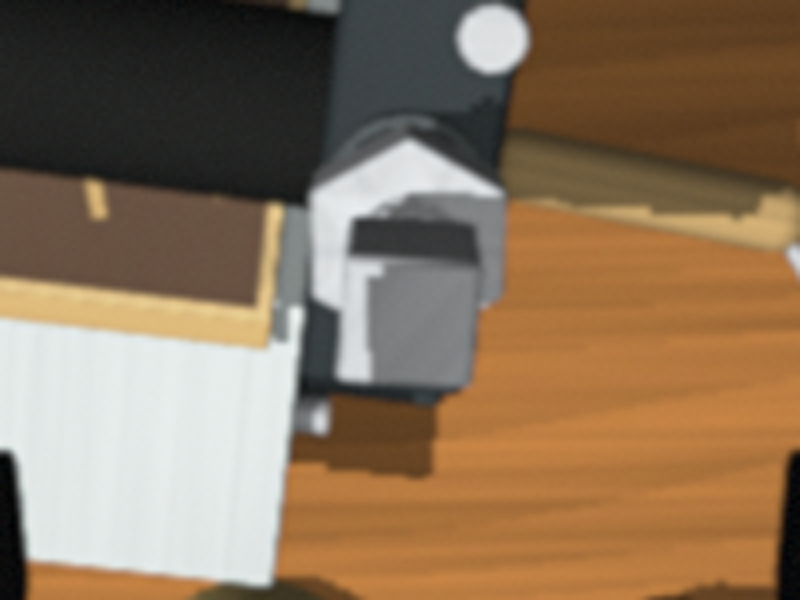

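Head top corners here are at crop (350,258), (480,263), (470,388), (337,383). The nut apex is at (408,138) and its side corners at (310,192), (504,195), (314,300). The nut flats already face the fingers.

```bash
python3 - <<'E'
from h import *
import pickle
s,m,im=pickle.load(open("w2.pkl","rb"));s1,m1,_=pickle.load(open("w1.pkl","rb"))
r2=lambda p: ray("wrist",(p[0]/4+219-.375,p[1]/4+147-.375),m)
r1=lambda p: ray("wrist",(p[0]/4+220-.375,p[1]/4+117-.375),m1)
P=[(350,258),(480,263),(470,388),(337,383)]
H=np.array([atz(r2(p),243)[:2] for p in P]);e=np.diff(np.vstack([H,H[:1]]),axis=0)
print("head c",H.mean(0).round(1),np.linalg.norm(e,axis=1).round(1),np.degrees(np.arctan2(e[:,1],e[:,0])).round(1)%90)
N=np.array([atz(r2(p),208)[:2] for p in [(310,192),(408,138),(504,195),(504,300),(314,300)]]);e=np.diff(N,axis=0)
print(N.round(1),np.linalg.norm(e,axis=1).round(1),np.degrees(np.arctan2(e[:,1],e[:,0])).round(1)%60)
print("head tri",tri([r1((414,307)),r2((409,323))]))
print("nut c",(N[0]+N[3])/2,(N[2]+N[4])/2)
E
```

```text
head c [557.8  35. ] [20.3 21.6 21.5 21.6] [86.3 85.4 86.2 82.3]
[[546.6  17.4]
 [536.8  35.4]
 [548.   52.6]
 [568.6  52.6]
 [567.7  17.1]] [20.5 20.5 20.6 35.5] [58.3 57.   0.  28.6]
head tri (array([558.27099016,  34.47863939, 241.71605424]), [np.float64(0.48069041011389557), np.float64(0.48069041011391755)])
nut c [557.58384704  34.97688141] [557.86993962  34.85920568]
```

```bash
python3 -m crank '[[-1,[-3,1.2,5],0],[-1,[-3,1.2,20],0],[-1,[-3,1.2,38],0],[-1,[-3,1.2,55],0],[-1,[-3,1.2,70],0],[-1,[-3,1.2,80],0],[-1,[-3,1.2,87],0],[-1,[-3,1.2,91],0]]'
python3 st.py 558 34.7
python3 -m crank '[[-1,[0,0,0],0],[0,[0,0,0],0],[1,[0,0,0],0],[1,[0,0,0],0],[1,[0,0,0],0],[1,[0,0,0],0],[1,[0,0,0],0],[1,[0,0,0],0]]'
python3 st.py 558 34.7
```

```text
clock: 5.42
tcp_pos: [558.1, 35.8, 179.2]
eef_rot: [-0.04, -3.14, 0.0]
ft_force: [0.3, -0.2, 1.0]
width: 85.2
grip_force: 0.0
t 5.42 tcp [558.1  35.8 179.2] yang 88.5 tilt [-0.001 -0.   ] j6 0.09 F [ 0.3 -0.2  1. ] M [ 0.04 -0.02 -0.  ] w 85.2 g 0.0
tool dx dy [ 0.1 -1.1]
clock: 6.08
tcp_pos: [559.1, 34.6, 181.4]
eef_rot: [0.04, 3.139, -0.005]
ft_force: [-1.3, -5.0, 4.8]
width: 33.6
grip_force: 59.7
t 6.08 tcp [559.1  34.6 181.4] yang 88.5 tilt [ 0.002 -0.003] j6 0.089 F [-1.3 -5.   4.8] M [-0.99  0.22 -0.06] w 33.6 g 60.0
tool dx dy [1.1 0.1]
```

```bash
python3 -m crank '[[1,[0,0,0],-0.06],[1,[0,0,0],-0.12],[1,[0,0,0],-0.18],[1,[0,0,0],-0.24]]'; python3 st.py
python3 -m crank '[[1,[0,0,0],-0.08],[1,[0,0,-0.2],-0.16],[1,[0,0,-0.4],-0.24],[1,[0,0,-0.6],-0.3]]'; python3 st.py
```

```text
clock: 6.42
tcp_pos: [559.0, 34.8, 181.5]
eef_rot: [-0.338, 3.121, -0.004]
ft_force: [-1.8, -2.8, 6.0]
width: 33.7
grip_force: 60.1
t 6.42 tcp [559.   34.8 181.5] yang 102.4 tilt [ 0.002 -0.002] j6 -0.152 F [-1.8 -2.8  6. ] M [-0.79  0.25 -0.63] w 33.7 g 60.0
clock: 6.75
tcp_pos: [559.0, 35.1, 181.9]
eef_rot: [-0.804, 3.035, -0.003]
ft_force: [-1.1, -3.2, 3.7]
width: 33.9
grip_force: 59.7
t 6.75 tcp [559.   35.1 181.9] yang 119.7 tilt [ 0.002 -0.002] j6 -0.454 F [-1.1 -3.2  3.7] M [-0.67  0.17 -0.09] w 33.9 g 60.0
```

```bash
python3 -m crank '[[1,[0,0,-0.2],-0.1],[1,[0,0,-0.4],-0.2],[1,[0,0,-0.6],-0.3],[1,[0,0,-0.6],-0.3]]'; python3 st.py
python3 -m crank '[[-1,[0,0,0],0],[-1,[0,0,0],0],[-1,[0,0,0],0],[-1,[0,0,0],0],[-1,[0,0,-8],-0.06],[-1,[0,0,-18],-0.16],[-1,[0,0,-28],-0.26],[-1,[0,0,-36],-0.36]]'; python3 st.py 558 34.7
```

```text
clock: 7.08
tcp_pos: [558.8, 35.3, 182.5]
eef_rot: [-1.249, 2.882, -0.003]
ft_force: [-0.8, -2.3, 5.5]
width: 34.1
grip_force: 59.7
t 7.08 tcp [558.8  35.3 182.5] yang 136.9 tilt [ 0.002 -0.001] j6 -0.754 F [-0.8 -2.3  5.5] M [-0.58  0.26 -0.03] w 34.1 g 60.0
clock: 7.75
tcp_pos: [558.6, 36.2, 217.8]
eef_rot: [-1.748, 2.61, 0.0]
ft_force: [0.4, -0.3, -0.3]
width: 85.4
grip_force: 0.0
t 7.75 tcp [558.6  36.2 217.8] yang 157.6 tilt [0. 0.] j6 -1.116 F [ 0.4 -0.3 -0.3] M [0.02 0.01 0.06] w 85.4 g 0.0
tool dx dy [1.6 0. ]
```

```bash
python3 -m crank '[[-1,[1,0,0],-0.12],[-1,[1,0,0],-0.24],[-1,[1,0,0],-0.286],[-0.3,[1,0,0],-0.286],[0.3,[1,0,0],-0.286],[1,[1,0,0],-0.286],[1,[1,0,0],-0.286],[1,[1,0,0],-0.286]]'
python3 -m crank '[[1,[0,0,0],0],[1,[0,0,0],0],[1,[0,0,0],0]]'; python3 st.py
python3 - <<'E'
from h import *
im=camera("wrist"); save("w3.png",im)
E
```

```text
clock: 8.42
tcp_pos: [558.1, 35.1, 217.2]
eef_rot: [2.096, -2.34, -0.0]
ft_force: [0.3, -0.8, -0.4]
width: 25.3
grip_force: 0.0
clock: 8.67
tcp_pos: [558.1, 35.1, 217.6]
eef_rot: [-2.096, 2.34, -0.0]
ft_force: [-1.1, -0.5, 2.0]
width: 19.9
grip_force: 58.9
t 8.67 tcp [558.1  35.1 217.6] yang 173.7 tilt [0. 0.] j6 -1.398 F [-1.1 -0.5  2. ] M [0.04 0.14 0.02] w 19.9 g 59.0
```

View pics/w3.png

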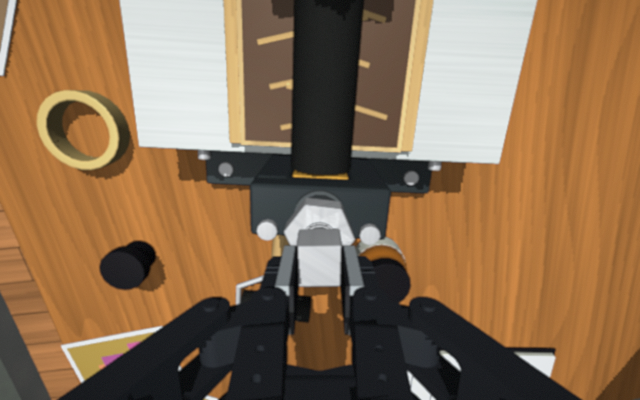

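The fingers (columns 290 and 350) hold the square head (320,255) with the nut clear below. Next I turn it clockwise, watching the moment.

```bash
python3 -m crank '[[1,[0,0,0.1],0.06],[1,[0,0,0.2],0.12],[1,[0,0,0.2],0.12]]' >/dev/null; python3 st.py
python3 -m crank '[[1,[0,0,0.1],0.06],[1,[0,0,0.2],0.12],[1,[0,0,0.2],0.12]]'>/dev/null; python3 st.py
python3 -m crank '[[1,[0,0,0.1],0.06],[1,[0,0,0.2],0.12],[1,[0,0,0.2],0.12]]'>/dev/null; python3 st.py
```

```text
t 8.97 tcp [558.2  35.1 217.3] yang 166.8 tilt [0. 0.] j6 -1.277 F [-0.1 -0.9  2.1] M [ 0.04  0.13 -0.05] w 19.5 g 59.0
t 9.22 tcp [558.2  35.1 217.1] yang 160.0 tilt [0. 0.] j6 -1.159 F [0.2 0.5 2.3] M [-0.01  0.07 -0.04] w 19.4 g 59.0
t 9.47 tcp [558.3  35.  216.8] yang 153.2 tilt [ 0. -0.] j6 -1.04 F [-0.6 -0.4  2.9] M [-0.07  0.08 -0.02] w 19.9 g 59.0
```

```bash
python3 -m crank '[[1,[0,0,0.1],0.07],[1,[0,0,0.25],0.14]]' >/dev/null; python3 st.py
python3 -m crank '[[1,[0,0,0.1],0.07],[1,[0,0,0.25],0.14]]'>/dev/null; python3 st.py
python3 -m crank '[[1,[0,0,0.1],0.07],[1,[0,0,0.25],0.14]]'>/dev/null; python3 st.py
```

```text
t 9.63 tcp [558.3  35.  216.6] yang 145.1 tilt [ 0.001 -0.   ] j6 -0.899 F [-0.4 -1.4  3.2] M [-0.09  0.04  0.14] w 19.5 g 59.0
t 9.8 tcp [558.4  34.9 216.3] yang 137.1 tilt [ 0.001 -0.   ] j6 -0.759 F [-0.3 -1.1  1.4] M [-0.1   0.02  0.16] w 19.9 g 59.0
t 9.97 tcp [558.4  34.9 216.1] yang 129.1 tilt [ 0.001 -0.   ] j6 -0.619 F [-0.3 -1.3  2.8] M [-0.13 -0.02  0.19] w 19.6 g 59.0
```

Free-running moment is about 0.15–0.2 Nm. I'll continue.

```bash
python3 -m crank '[[1,[0,0,0.1],0.07],[1,[0,0,0.25],0.14]]' >/dev/null; python3 st.py
python3 -m crank '[[1,[0,0,0.1],0.07],[1,[0,0,0.25],0.14]]'>/dev/null; python3 st.py
python3 -m crank '[[1,[0,0,0.1],0.07],[1,[0,0,0.25],0.14]]'>/dev/null; python3 st.py
```

```text
t 10.13 tcp [558.5  34.8 215.8] yang 121.0 tilt [ 0.001 -0.   ] j6 -0.479 F [ 1.1 -0.6  2.4] M [-0.16 -0.09  0.15] w 19.9 g 59.0
t 10.3 tcp [558.5  34.8 215.5] yang 113.0 tilt [ 0.001 -0.001] j6 -0.339 F [ 0.1 -0.4  2. ] M [-0.24 -0.07  0.21] w 19.7 g 59.0
t 10.47 tcp [558.5  34.7 215.3] yang 105.0 tilt [ 0.001 -0.001] j6 -0.199 F [-0.   0.3  1.4] M [-0.21 -0.11  0.21] w 19.5 g 59.0
```

```bash
python3 -m crank '[[1,[0,0,0.1],0.07],[1,[0,0,0.25],0.14]]' >/dev/null; python3 st.py
python3 -m crank '[[1,[0,0,0.1],0.07],[1,[0,0,0.25],0.14]]'>/dev/null; python3 st.py
python3 -m crank '[[1,[0,0,0.1],0.07],[1,[0,0,0.25],0.14]]'>/dev/null; python3 st.py
```

```text
t 10.63 tcp [558.5  34.7 215. ] yang 97.0 tilt [ 0.001 -0.001] j6 -0.059 F [-0.2 -1.8  1.3] M [-0.22 -0.06  0.26] w 19.6 g 59.0
t 10.8 tcp [558.5  34.6 214.7] yang 88.9 tilt [ 0.001 -0.001] j6 0.081 F [ 1.4 -1.2  2.2] M [-0.31 -0.05  0.2 ] w 19.3 g 59.0
t 10.97 tcp [558.5  34.5 214.5] yang 80.9 tilt [ 0.001 -0.001] j6 0.221 F [ 0.3 -1.   1.5] M [-0.29 -0.06  0.19] w 19.5 g 59.0
```

```bash
python3 -m crank '[[1,[0,0,0.1],0.07],[1,[0,0,0.25],0.14]]' >/dev/null; python3 st.py
python3 -m crank '[[1,[0,0,0.1],0.07],[1,[0,0,0.25],0.14]]'>/dev/null; python3 st.py
python3 -m crank '[[1,[0,0,0.1],0.07],[1,[0,0,0.25],0.14]]'>/dev/null; python3 st.py
```

```text
t 11.13 tcp [558.5  34.4 214.2] yang 72.9 tilt [ 0.001 -0.001] j6 0.361 F [ 0.  -1.7  1.2] M [-0.34 -0.11  0.21] w 19.6 g 59.0
t 11.3 tcp [558.5  34.4 214. ] yang 64.9 tilt [ 0.001 -0.001] j6 0.501 F [-0.1 -2.1  1.3] M [-0.33 -0.06  0.23] w 19.4 g 59.0
t 11.47 tcp [558.5  34.3 213.7] yang 56.9 tilt [ 0.001 -0.002] j6 0.641 F [ 0.5 -1.7  1.8] M [-0.38 -0.1   0.31] w 19.4 g 59.0
```

```bash
python3 -m crank '[[1,[0,0,0.1],0.07],[1,[0,0,0.25],0.14]]' >/dev/null; python3 st.py
python3 -m crank '[[1,[0,0,0.1],0.07],[1,[0,0,0.25],0.14]]'>/dev/null; python3 st.py
```

```text
t 11.63 tcp [558.4  34.3 213.5] yang 48.9 tilt [ 0.001 -0.002] j6 0.781 F [-0.4 -2.9  1.7] M [-0.45 -0.06  0.44] w 20.0 g 59.0
t 11.8 tcp [558.4  34.2 213.2] yang 40.8 tilt [ 0.001 -0.002] j6 0.92 F [ 0.7 -2.7  1.6] M [-0.47 -0.02  0.52] w 19.6 g 59.0
```

```bash
python3 -m crank '[[1,[0,0,0.15],0.085],[1,[0,0,0.3],0.17]]' >/dev/null; python3 st.py
python3 -m crank '[[1,[0,0,0],0],[1,[0,0,0],0]]'>/dev/null; python3 st.py
```

```text
t 11.97 tcp [558.3  34.2 212.9] yang 31.1 tilt [ 0.    -0.002] j6 1.091 F [ 0.3 -2.4  1.8] M [-0.52  0.04  0.61] w 19.7 g 59.0
t 12.13 tcp [558.3  34.2 212.9] yang 31.3 tilt [ 0.    -0.002] j6 1.087 F [ 0.9 -3.7  1.1] M [-0.79 -0.11  0.38] w 19.3 g 59.0
```

```bash
python3 -m crank '[[1,[0,0,0.1],0.05],[1,[0,0,0.2],0.1]]' >/dev/null; python3 st.py
python3 -m crank '[[1,[0,0,0],0],[1,[0,0,0],0]]'>/dev/null; python3 st.py
python3 -m crank '[[-1,[0,0,0],0],[-1,[0,0,0],0],[-1,[0,0,0],0],[-1,[0,0,0],0],[-1,[0,0,0],0],[-1,[0,0,0],0]]' >/dev/null; python3 st.py 558.3 34.7
python3 - <<'E'
from h import *
s=arm.state();m=camera_model("wrist");im=camera("wrist")
import pickle;pickle.dump((s,m,im),open("w4.pkl","wb"))
u,v=map(int,proj("wrist",np.array([558.3,34.7,220.]),m));v=min(max(v,75),325);print(u-100,v-75)
save("w4.png",cv2.resize(im[v-75:v+75,u-100:u+100],None,fx=4,fy=4,interpolation=cv2.INTER_CUBIC))
E
```

```text
t 12.3 tcp [558.3  34.2 212.8] yang 25.4 tilt [ 0.    -0.002] j6 1.189 F [ 1.  -3.5  2. ] M [-0.8  -0.03  0.75] w 19.6 g 59.0
t 12.47 tcp [558.3  34.2 212.8] yang 25.5 tilt [ 0.    -0.002] j6 1.188 F [ 0.7 -5.3  1.8] M [-1.05 -0.13  0.63] w 19.8 g 59.0
t 12.97 tcp [558.   35.3 212.7] yang 25.3 tilt [-0.  0.] j6 1.191 F [ 0.5 -1.3  0.3] M [ 0.02  0.   -0.  ] w 85.3 g 0.0
tool dx dy [-0.7 -0. ]
218 176
```

View pics/w4.png

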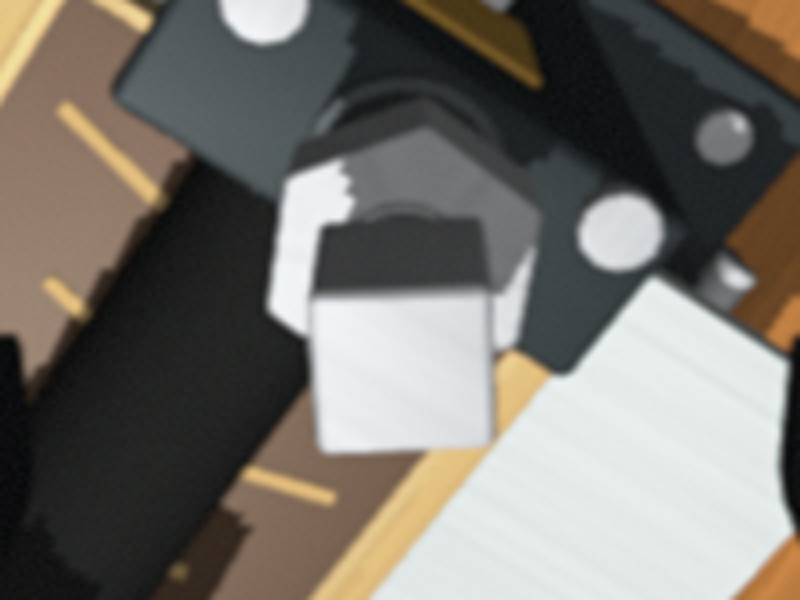

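The head's flats are parallel to the fingers (crop corners (312,292), (490,290), (492,445), (320,450)), so the screw turned fully with the grip. The nut is seen below with its apex at (425,125). Next I grip the nut at its 77° flat pair.

```bash
python3 -m crank '[[-1,[0,0,0],-0.11],[-1,[0,0,0],-0.22],[-1,[0,0,0],-0.33],[-1,[0,0,0],-0.44],[-1,[0,0,0],-0.55],[-1,[0,0,0],-0.66],[-1,[0,0,0],-0.78],[-1,[0,0,0],-0.9]]' >/dev/null
python3 -m crank '[[-1,[0,-0.5,4],0],[-1,[0,-0.5,12],0],[-1,[0,-0.5,20],0],[-1,[0,-0.5,26],0],[-1,[0,-0.5,30],0],[-1,[0,-0.5,30],0]]' >/dev/null; python3 st.py 558.5 34.8
python3 -m crank '[[-1,[0,0,0],0],[0,[0,0,0],0],[1,[0,0,0],0],[1,[0,0,0],0],[1,[0,0,0],0],[1,[0,0,0],0],[1,[0,0,0],0],[1,[0,0,0],0]]' >/dev/null;python3 st.py
```

```text
t 14.18 tcp [556.9  34.5 181.1] yang 76.9 tilt [-0.003 -0.   ] j6 0.291 F [-0.  -0.5  0.1] M [ 0.02  0.   -0.03] w 85.3 g 0.0
tool dx dy [-1.5  0.6]
t 14.85 tcp [558.2  34.6 183.4] yang 76.9 tilt [0.001 0.   ] j6 0.291 F [-1.3  1.3  5. ] M [-0.02  0.26 -0.02] w 33.3 g 60.0
```

Grip width of 33.3 mm matches the flats as before. Now tighten.

```bash
python3 -m crank '[[1,[0,0,0.2],0.1],[1,[0,0,0.4],0.2],[1,[0,0,0.6],0.3]]' >/dev/null;python3 st.py
python3 -m crank '[[1,[0,0,0.2],0.1],[1,[0,0,0.4],0.2]]' >/dev/null;python3 st.py
python3 -m crank '[[1,[0,0,0.1],0.06],[1,[0,0,0.2],0.12]]' >/dev/null;python3 st.py
```

```text
t 15.1 tcp [558.2  34.5 182.9] yang 59.4 tilt [ 0.001 -0.   ] j6 0.595 F [-1.5 -0.6  5.5] M [-0.05  0.31  0.04] w 33.6 g 60.0
t 15.27 tcp [558.2  34.5 182.6] yang 48.0 tilt [ 0.001 -0.   ] j6 0.795 F [-1.4 -0.6  7.3] M [-0.11  0.36  0.36] w 33.5 g 60.0
t 15.43 tcp [558.2  34.5 182.5] yang 41.3 tilt [ 0.001 -0.   ] j6 0.912 F [-0.6 -1.3  7.5] M [-0.13  0.38  0.76] w 34.0 g 60.0
```

```bash
python3 -m crank '[[1,[0,0,0.1],0.05],[1,[0,0,0.1],0.1]]' >/dev/null;python3 st.py
python3 -m crank '[[1,[0,0,0],0.03],[1,[0,0,0],0.07]]' >/dev/null;python3 st.py
```

```text
t 15.6 tcp [558.2  34.5 182.4] yang 35.7 tilt [ 0.001 -0.001] j6 1.01 F [-1.4 -1.3  7.1] M [-0.28  0.47  1.11] w 33.6 g 60.0
t 15.77 tcp [558.2  34.5 182.4] yang 31.7 tilt [ 0.001 -0.001] j6 1.079 F [-2.1 -1.7  6.2] M [-0.22  0.4   1.37] w 33.6 g 60.0
```

```bash
python3 -m crank '[[-1,[0,0,0],0],[-1,[0,0,0],0],[-1,[0,0,0],0],[-1,[0,0,0],0],[-1,[0,0,0],0],[-1,[0,0,-15],0],[-1,[0,0,-40],0],[-1,[0,0,-70],0]]' >/dev/null
python3 -m crank '[[-1,[0,0,-30],0],[-1,[0,0,-50],0],[-1,[0,0,-50],0],[-1,[0,0,-50],0]]' >/dev/null;python3 st.py
python3 - <<'E'
from h import *
im=camera("wrist"); save("w5.png",im)
E
```

```text
t 16.77 tcp [558.9  34.6 302.5] yang 31.6 tilt [0.003 0.   ] j6 1.081 F [-0.1  0.5 -0.6] M [-0.02 -0.02  0.  ] w 85.3 g 0.0
```

View pics/w5.png

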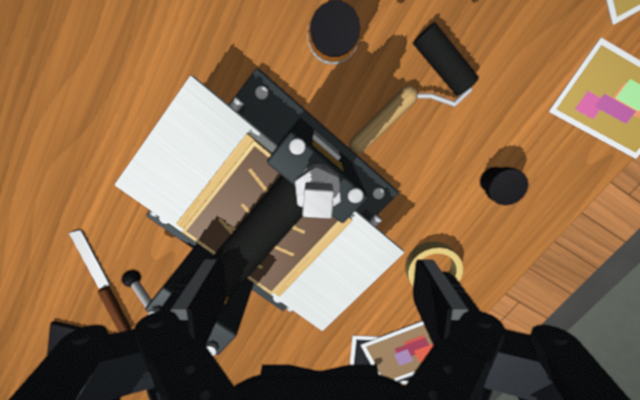

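The head (318,200) still sits about 6° off the tool, as I left it. The nut (315,180) is seated, and the jar and brayer are undisturbed.

```bash
python3 -c "
from plant import arm
print(arm.sign_off())"
```

```text
the job is handed in; nothing more can be done
None
```

I slackened the +y lock nut, turned the pressure screw clockwise until the roller touched and then about 0.64 rad (a tenth of a turn) more, and retightened the nut to about 1.4 Nm. I estimate the roller now bears on the block at about 30 N. The job was handed in at about 17 s, and no verdict was shown.

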